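Tap the off-centre doll to the middle of its painting stand

ROBOT

A 7-joint arm with a two-finger parallel gripper is mounted at the origin on the work surface. World frame = base frame: x ahead of the robot, y to its left, z up, the work surface at z = 0. Lengths are in mm, angles in rad, forces in N, time in s.
With the tool pointing down it reaches from about 400 to 875 mm from the base axis. Payload 4.4 kg.
Tool frame: the origin (TCP) lies at the very end of the fingers, on their centre line; the grasp point (between the pads) lies 19 mm behind it; z points along the fingers, y is the direction in which the jaws open and shut (so a half turn about z gives the same grasp; the last joint's range is limited). The gripper opens to 85 mm and grips with 20 to 120 N. Pads are 22 mm wide; open, the fingers measure 114 mm over their backs; the gripper's body (76 mm by 85 mm) begins 54 mm behind the grasp point. The pads swing forward as they close: fully open they stand 13 mm farther back than shut.
Start: joints at [-1.265, 0.628, 0.038, 1.517, -0.027, 0.996, -0.02], TCP at [236.117, 605.613, 200.313] pointing down, gripper open.
Joint ranges: [-3.06, 3.06], [-0.37, 2.12], [-1.25, 1.32], [0.18, 2.47], [-1.1, 4.24], [0.23, 1.98], [-2.94, 2.94]. Speed limits (rad/s): [2.57, 2.57, 3.14, 3.14, 3.14, 3.14, 3.14].

INTERFACE

Orientations are given as [roll, pitch, yaw] about the fixed x, y, z axes, in that order (R = Rz(yaw) Ry(pitch) Rx(roll)).
In Python, from cell import read_state, get_image, calibration, finish_job gives the robot as it stands. The module is installed in compiled form; this text tells all that it offers.
- The arm moves only by the tool apply_moves, never from a script. Its argument "increments" is a list of rows, each an object of numbers: "tx", "ty", "tz": the shift along the world's x, y, z in m; "rx", "ry", "rz": the turn, a rotation vector about the world's x, y, z in units of 5 degrees (1.0 is 5 degrees); "claw": the finger opening in m, from 0 to 0.0854. In form: [{"tx": .., "ty": .., "tz": .., "rx": .., "ry": .., "rz": .., "claw": ..}, ...]. A call has 1 to 12 rows; each row is the pose to reach, as a shift and turn from the pose commanded when the call began; what a row does not reach only later rows make up. A row lasts 1/10 s, in which the tool goes at most 50 mm and 8.59 degrees, less where a joint would pass 70% of its speed; a pose out of reach is approached as far as the arm can. A call with a gripper value outside its range is refused whole. The fingers move at their own pace and stop on an object; the grip force is fixed at half the most. Time passes only in rows, so rows that repeat a pose let the fingers close. It gives the time, the measured TCP pose, the force and the opening at its end, in the units of the state.
- read_state(): the state, without advancing time (a new reading comes with each control period).
- get_image(name): name is "scene" or "top"; returns the picture (420x560x3 uint8, red, green, blue); there is no depth.
- calibration(name): a dict with "camera_matrix" (3x3 intrinsics, pixels), "origin" and "attitude" of the camera in the world. Camera axes: x right, y up, looking along -z (the intrinsics and any distortion apply to the point x, -y, -z); pixel columns grow to the right and rows downward; lengths in mm; the calibration is good to about 2 mm. A picture is of the moment at which its call begins. calibration takes no time and is no camera call.
- finish_job(): hands the job in, once; it reports no verdict.
The state is a dict: "clock": time; "qpos": joint angles; "qd": joint speeds; "tau": joint torques, N m; "eef_pos": TCP position; "tool_rot": TCP orientation; "force": force on the tool from outside, world axes, zero at the start; "torque": the same for the moment, N m; "width": finger opening in mm.
Only numpy, scipy, OpenCV 4.12 (cv2) and the standard library are available. Lean on these libraries where they do the work, as an engineer would, in place of code of your own. Each camera call takes 0.05 s, during which the arm holds its last target. There are 200 camera calls.

TASK

Three red egg-shaped dolls stand on small round metal painting stands, and one of them is well off the middle of its stand. With the closed fingertips, tap or push that doll lightly and low down until it stands upright in the middle of its stand, then move the hand clear; do not grasp, lift, tip or knock it off. Leave the other dolls and everything else on the bench as they are.

Things in the scene. Friction and masses are not known exactly. Their poses are not given: they have to be found in the camera images.
- doll_a: plain red egg-shaped doll, 72 mm tall, widest low down (60 mm diameter at 22 mm up, 50 at 50 mm, 34 at 64 mm), about 120 g, flat foot 36 mm across; the one off the middle of its stand by 18 to 25 mm in any direction. It slides on the disc (friction about 0.6) when pushed at the belly or below, topples when pushed high. Origin: centre of its underside, z up
- stand_a_top (a point): centre of the flat top face of the off-centre doll's round grey metal painting stand: flat top disc 90 mm diameter with fine concentric rings, 50 mm above the bench, narrower below (base 80 mm diameter); fixed to the bench, does not turn. It is round, so its yaw means nothing
- doll_b: plain red egg-shaped doll, 72 mm tall, widest low down (60 mm diameter at 22 mm up, 50 at 50 mm, 34 at 64 mm), about 120 g, flat foot 36 mm across; stands already in the middle of another stand; leave alone. Origin: centre of its underside
- doll_c: plain red egg-shaped doll, 72 mm tall, widest low down (60 mm diameter at 22 mm up, 50 at 50 mm, 34 at 64 mm), about 120 g, flat foot 36 mm across; stands already in the middle of the third stand; leave alone. Origin: centre of its underside
- stand_b_top (a point): centre of the flat top face of doll_b's round grey metal painting stand: flat top disc 90 mm diameter with fine concentric rings, 50 mm above the bench, narrower below (base 80 mm diameter); fixed to the bench, does not turn. It is round, so its yaw means nothing
- stand_c_top (a point): centre of the flat top face of doll_c's round grey metal painting stand: flat top disc 90 mm diameter with fine concentric rings, 50 mm above the bench, narrower below (base 80 mm diameter); fixed to the bench, does not turn. It is round, so its yaw means nothing
- dish_left: shallow white ceramic dish, 60 mm diameter, 22 mm high, loose on the bench between the left and middle stands; origin at the centre of its underside
- pot_right: small closed grey plastic pot, 44 mm diameter, 38 mm high, loose on the bench between the middle and right stands; origin at the centre of its underside
- brush: paint brush 180 mm long lying on the bench on the robot's side of the stands; origin near its middle, on the bench
- sand_block: cork sanding block 70 x 45 x 28 mm lying on the bench on the robot's side of the stands; origin at the centre of its underside
- jar_lid: closed glass jar, 60 mm diameter, 60 mm high, beyond the stands; origin at the centre of its underside
- water_cup: open blue ceramic cup, 72 mm diameter, 75 mm high, beyond the stands; origin at the centre of its underside
There are look-alikes about, which are no part of the job. What is shaped like the part that bears stand_b_top but purple or yellow is not meant.

How it is judged:
By the outcome, as a careful person would: the job done as asked, in the order asked, and still so for the second after the job is handed in, with the robot touching nothing.
It also fails if it takes over 48 s, if anything falls off the work surface, if the arm or the gripper's body presses on something with over 40 N, if the wrist force passes 120 N, or if a joint passes its speed limit or range.

## Working session

There is one attempt and no reset: what is moved stays moved. The work goes in short steps, Python scripts to look and compute and a tool call to move; the robot and the scene stay as the last step left them, time stands still between calls to the robot, and variables do not carry over. Pictures are saved under pics/ and viewed, about 8 in all and at most 12, crops included, and the job is handed in when it is done.

Besides the shell and the picture viewer there is one more tool, called as name(argument=value, ...) on one line, values as JSON. apply_moves: Moves the arm, as the interface text tells. Its arguments: {"type":"object","properties":{"increments":{"type":"array"}},"required":["increments"]}

```bash
mkdir -p pics; cat > h.py <<'E'
import numpy as np, cv2
from cell import *
def cam(n):
    c=calibration(n); return np.array(c["camera_matrix"]),np.array(c["origin"],float),c["attitude"],c
E
python3 - <<'E'
from h import *
for n in("scene","top"):
    c=calibration(n); print(n,c)
    im=get_image(n); cv2.imwrite(f"pics/{n}0.png",im[:,:,::-1])
s=read_state(); print(s)
E
```

```text
scene {'camera_matrix': array([[430.17583114,   0.        , 275.82146592],
       [  0.        , 430.17583114, 202.69459744],
       [  0.        ,   0.        ,   1.        ]]), 'origin': array([1208.39884053, -139.95437977,  763.0306658 ]), 'attitude': array([0.78265457, 0.0025152 , 1.26249049])}
top {'camera_matrix': array([[538.55564258,   0.        , 288.51698514],
       [  0.        , 538.55564258, 208.60142842],
       [  0.        ,   0.        ,   1.        ]]), 'origin': array([ 419.90542667,   47.63747652, 1251.91370191]), 'attitude': array([ 0.10027475,  0.01132624, -1.59321343])}
{'clock': 0.1, 'qpos': array([-1.26478679,  0.62924641,  0.03842816,  1.51828232, -0.02701663,
        0.99631147, -0.01999044]), 'qd': array([ 1.07896603e-03, -2.44305801e-03, -5.04773814e-05, -5.05339366e-03,
        1.41358583e-03,  2.59130852e-03,  6.11246924e-04]), 'tau': array([ 2.37419983e-03, -5.64540732e+01,  1.23010084e+00, -1.93975031e+01,
        1.12002692e-02,  5.55163613e-03, -2.76803331e-05]), 'eef_pos': array([235.87707452, 605.01992042, 199.48089279]), 'tool_rot': array([-3.13986218e+00, -6.17556638e-06,  2.76979672e+00]), 'force': array([-0.24361621,  0.56943932,  0.01055929]), 'torque': array([-0.01818006, -0.0296856 ,  0.02498864]), 'width': 85.49038019625341}
```

View pics/scene0.png

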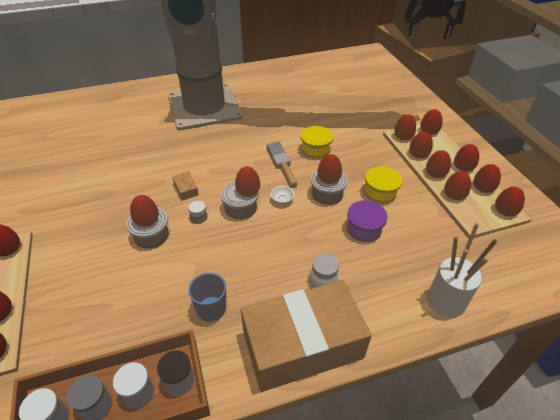

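View pics/top0.png

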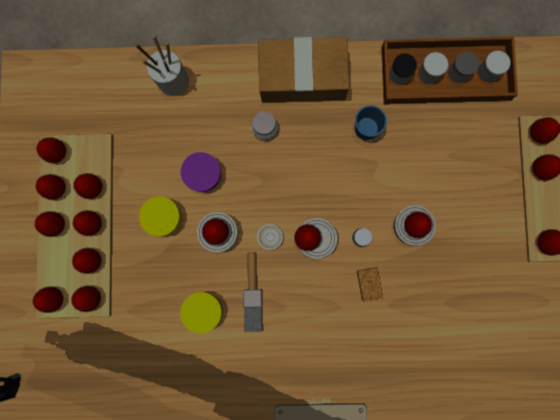

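The middle doll is the off-centre one. In the top view its stand is at about (317,239) and the doll at (308,238). In the scene view they are at (240,197) and (247,182). Next I'll measure all three pairs, using the two centred ones as a check.

```bash
cat >> h.py <<'E'
from scipy.spatial.transform import Rotation as Rn
from scipy.optimize import least_squares
def ray(n,uv,z):
    K,o,a,_=cam(n); R=Rn.from_euler('xyz',a).as_matrix()
    uv=np.atleast_2d(np.asarray(uv,float)); p=np.c_[uv,np.ones(len(uv))]@np.linalg.inv(K).T
    d=(p*[1,-1,-1])@R.T; t=(z-o[2])/d[:,2]; return o+d*t[:,None]
def masks(im):
    h=cv2.cvtColor(im,cv2.COLOR_RGB2HSV).astype(int); H,S,V=h[...,0],h[...,1],h[...,2]
    red=((H<6)|(H>172))&(S>150)&(V>35); grey=(S<75)&(V>50)
    return red.astype(np.uint8),grey.astype(np.uint8)
def measure(n,im,c,r=32,zd=80):
    red,grey=masks(im); yy,xx=np.mgrid[:420,:560]; w=(np.hypot(xx-c[0],yy-c[1])<r)
    nl,l,st,ce=cv2.connectedComponentsWithStats(red*w.astype(np.uint8))
    k=1+np.argmax(st[1:,4]); d=ray(n,ce[k],zd)[0]
    g=np.argwhere((grey>0)&w)[:,::-1]; P=ray(n,g,50)[:,:2]
    # outer boundary: farthest grey point in each direction
    q=P.mean(0)
    for _ in range(4):
        a=np.degrees(np.arctan2(*(P-q).T[::-1]))//8; rr=np.hypot(*(P-q).T)
        B=np.array([P[a==b][np.argmax(rr[a==b])] for b in np.unique(a)])
        f=least_squares(lambda v:np.hypot(*(B-v[:2]).T)-v[2],[*q,45],loss='soft_l1',f_scale=1.5); q=f.x[:2]
    return d[:2],q,f.x[2],st[k,4],ce[k]
E
python3 - <<'E'
from h import *
out=[]
for n,cs in(("top",[(217,232),(315,239),(415,226)]),("scene",[(329,178),(242,192),(146,219)])):
    im=cv2.imread(f"pics/{n}0.png")[:,:,::-1].copy()
    for c in cs:
        d,q,r,a,ce=measure(n,im,c)
        print(n,"doll",d.round(1),"stand",q.round(1),"r",r.round(1),"diff",(d-q).round(1),a,ce.round(1))
    x0,y0=cs[1]; cr=im[y0-50:y0+50,x0-66:x0+66,::-1]
    red,grey=masks(im); cr2=cr.copy(); cr2[grey[y0-50:y0+50,x0-66:x0+66]>0]=(0,255,0); cr2[red[y0-50:y0+50,x0-66:x0+66]>0]=(255,0,255)
    out.append(np.hstack([cv2.resize(v,None,fx=3,fy=3,interpolation=0) for v in(cr,cr2)]))
cv2.imwrite("pics/c1.png",np.vstack(out))
E
```

```text
top doll [492.3 219.8] stand [493.1 219.7] r 45.0 diff [-0.8  0. ] 504 [215.  231.2]
top doll [474.5  18.5] stand [474.1  -2.6] r 44.8 diff [ 0.4 21.1] 492 [307.4 237.3]
top doll [ 496.8 -221.7] stand [ 497.3 -221.8] r 45.0 diff [-0.5  0.1] 522 [417.6 224.5]
scene doll [450.1 245.9] stand [519.4 209.8] r 45.3 diff [-69.3  36.1] 27 [331.5 157.1]
scene doll [439.7  32. ] stand [499.   -5.4] r 45.5 diff [-59.3  37.4] 100 [247.8 171.8]
scene doll [ 460.6 -222.4] stand [ 512.  -218.5] r 50.3 diff [-51.4  -4. ] 106 [141.  200.4]
```

View pics/c1.png

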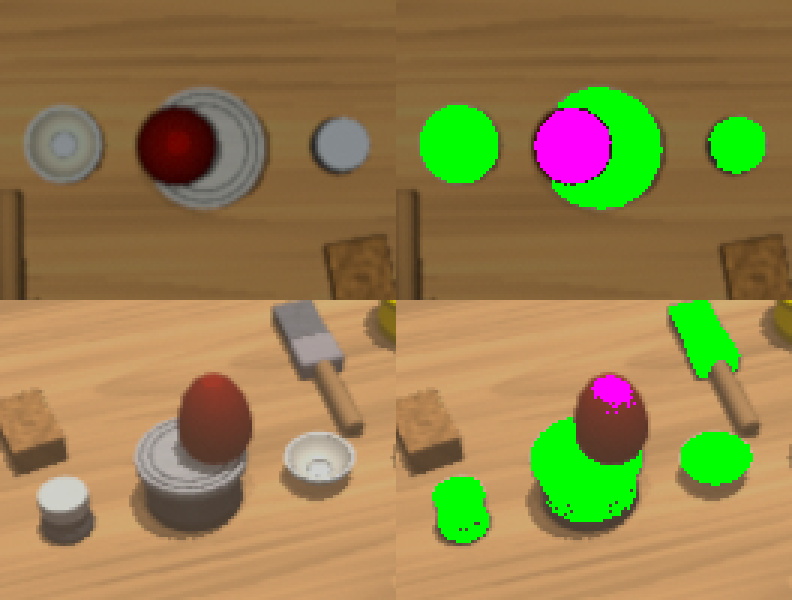

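The top view gives clean numbers. All three rims fit r ≈ 45 mm, and the centred dolls read about (-0.65, 0) mm off their stands, which I take as bias. The corrected offset of doll_a is about (+1, +21) mm, with the stand at (474.1, -2.6). I'll push toward -y with the narrow side of the closed fingers (tool x along the push direction).

apply_moves(increments=[{"tx": 0.02, "ty": -0.04, "claw": 0, "rz": -1.2}, {"tx": 0.04, "ty": -0.08, "claw": 0, "rz": -2.4}, {"tx": 0.06, "ty": -0.12, "claw": 0, "rz": -3.6}, {"tx": 0.08, "ty": -0.17, "claw": 0, "rz": -4.8}, {"tx": 0.1, "ty": -0.21, "claw": 0, "rz": -6}, {"tx": 0.12, "ty": -0.25, "claw": 0, "rz": -7.2}, {"tx": 0.14, "ty": -0.3, "claw": 0, "rz": -8.4}, {"tx": 0.16, "ty": -0.34, "claw": 0, "rz": -9.6}, {"tx": 0.18, "ty": -0.38, "claw": 0, "rz": -10.8}, {"tx": 0.2, "ty": -0.43, "claw": 0, "rz": -12}, {"tx": 0.22, "ty": -0.47, "claw": 0, "rz": -13.2}, {"tx": 0.242, "ty": -0.515, "claw": 0, "rz": -14.3}])

```text
$.increments[0]: bad value
```

apply_moves(increments=[{"tx": 0.04, "ty": -0.08, "tz": 0.0, "rx": 0.0, "ry": 0.0, "rz": -2.4, "claw": 0.0}, {"tx": 0.08, "ty": -0.17, "tz": 0.0, "rx": 0.0, "ry": 0.0, "rz": -4.8, "claw": 0.0}, {"tx": 0.12, "ty": -0.25, "tz": 0.0, "rx": 0.0, "ry": 0.0, "rz": -7.2, "claw": 0.0}, {"tx": 0.16, "ty": -0.34, "tz": 0.0, "rx": 0.0, "ry": 0.0, "rz": -9.6, "claw": 0.0}, {"tx": 0.2, "ty": -0.43, "tz": 0.0, "rx": 0.0, "ry": 0.0, "rz": -12.0, "claw": 0.0}, {"tx": 0.242, "ty": -0.515, "tz": 0.0, "rx": 0.0, "ry": 0.0, "rz": -14.3, "claw": 0.0}, {"tx": 0.242, "ty": -0.515, "tz": 0.0, "rx": 0.0, "ry": 0.0, "rz": -14.3, "claw": 0.0}, {"tx": 0.242, "ty": -0.515, "tz": 0.0, "rx": 0.0, "ry": 0.0, "rz": -14.3, "claw": 0.0}, {"tx": 0.242, "ty": -0.515, "tz": 0.0, "rx": 0.0, "ry": 0.0, "rz": -14.3, "claw": 0.0}, {"tx": 0.242, "ty": -0.515, "tz": 0.0, "rx": 0.0, "ry": 0.0, "rz": -14.3, "claw": 0.0}, {"tx": 0.242, "ty": -0.515, "tz": 0.0, "rx": 0.0, "ry": 0.0, "rz": -14.3, "claw": 0.0}, {"tx": 0.242, "ty": -0.515, "tz": 0.0, "rx": 0.0, "ry": 0.0, "rz": -14.3, "claw": 0.0}])

```text
clock: 1.3
eef_pos: [479.8, 85.0, 200.6]
tool_rot: [3.14, 0.002, 1.515]
force: [0.1, -0.2, -0.8]
width: -0.3
```

apply_moves(increments=[{"tx": 0.0, "ty": 0.0, "tz": 0.0, "rx": 0.0, "ry": 0.0, "rz": 0.0, "claw": 0.0}, {"tx": 0.0, "ty": 0.0, "tz": 0.0, "rx": 0.0, "ry": 0.0, "rz": 0.0, "claw": 0.0}, {"tx": 0.0, "ty": 0.0, "tz": -0.03, "rx": 0.0, "ry": 0.0, "rz": 0.0, "claw": 0.0}, {"tx": 0.0, "ty": 0.0, "tz": -0.06, "rx": 0.0, "ry": 0.0, "rz": 0.0, "claw": 0.0}, {"tx": 0.0, "ty": 0.0, "tz": -0.09, "rx": 0.0, "ry": 0.0, "rz": 0.0, "claw": 0.0}, {"tx": 0.0, "ty": 0.0, "tz": -0.12, "rx": 0.0, "ry": 0.0, "rz": 0.0, "claw": 0.0}, {"tx": 0.0, "ty": 0.0, "tz": -0.138, "rx": 0.0, "ry": 0.0, "rz": 0.0, "claw": 0.0}, {"tx": 0.0, "ty": 0.0, "tz": -0.138, "rx": 0.0, "ry": 0.0, "rz": 0.0, "claw": 0.0}, {"tx": 0.0, "ty": 0.0, "tz": -0.138, "rx": 0.0, "ry": 0.0, "rz": 0.0, "claw": 0.0}, {"tx": 0.0, "ty": 0.0, "tz": -0.138, "rx": 0.0, "ry": 0.0, "rz": 0.0, "claw": 0.0}])

```text
clock: 2.3
eef_pos: [478.8, 91.6, 63.3]
tool_rot: [3.14, -0.001, 1.523]
force: [0.6, 0.5, -0.7]
width: 0.4
```

```bash
python3 - <<'E'
from h import *
ims=[]
for n,(x0,y0) in(("top",(315,239)),("scene",(242,192))):
    im=get_image(n); ims.append(cv2.resize(im[y0-60:y0+60,x0-90:x0+90,::-1],None,fx=4,fy=2.5 if 0 else 4,interpolation=0)); cv2.imwrite(f"pics/{n}1.png",im[:,:,::-1])
cv2.imwrite("pics/c2.png",cv2.resize(np.hstack(ims),(800,267)))
s=read_state(); print(s["eef_pos"].round(1),s["tool_rot"],s["force"].round(1))
E
```

```text
[478.8  91.2  63.4] [ 3.13956908e+00 -8.17656208e-04  1.52255789e+00] [-0.6  0.7 -0.2]
```

View pics/c2.png

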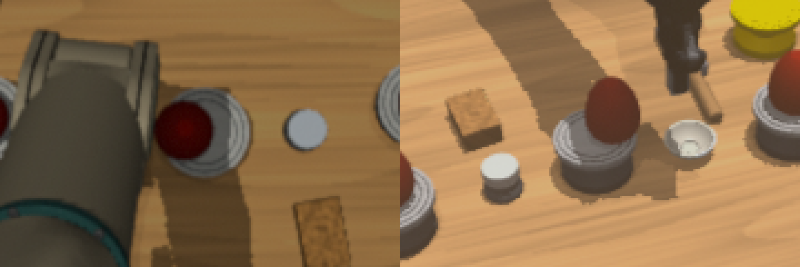

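The fingertips are low beside the stand, on the doll's +y side, and clear of the dish. I'll push in small steps, stop short of the middle first, and then measure.

apply_moves(increments=[{"tx": -0.0005, "ty": -0.008, "tz": 0.0, "rx": 0.0, "ry": 0.0, "rz": 0.0, "claw": 0.0}, {"tx": -0.001, "ty": -0.016, "tz": 0.0, "rx": 0.0, "ry": 0.0, "rz": 0.0, "claw": 0.0}, {"tx": -0.001, "ty": -0.022, "tz": 0.0, "rx": 0.0, "ry": 0.0, "rz": 0.0, "claw": 0.0}, {"tx": -0.0015, "ty": -0.026, "tz": 0.0, "rx": 0.0, "ry": 0.0, "rz": 0.0, "claw": 0.0}, {"tx": -0.0015, "ty": -0.029, "tz": 0.0, "rx": 0.0, "ry": 0.0, "rz": 0.0, "claw": 0.0}, {"tx": -0.0015, "ty": -0.031, "tz": 0.0, "rx": 0.0, "ry": 0.0, "rz": 0.0, "claw": 0.0}, {"tx": -0.0015, "ty": -0.033, "tz": 0.0, "rx": 0.0, "ry": 0.0, "rz": 0.0, "claw": 0.0}, {"tx": -0.0015, "ty": -0.035, "tz": 0.0, "rx": 0.0, "ry": 0.0, "rz": 0.0, "claw": 0.0}, {"tx": -0.002, "ty": -0.037, "tz": 0.0, "rx": 0.0, "ry": 0.0, "rz": 0.0, "claw": 0.0}, {"tx": -0.002, "ty": -0.039, "tz": 0.0, "rx": 0.0, "ry": 0.0, "rz": 0.0, "claw": 0.0}])

```text
clock: 3.4
eef_pos: [476.1, 51.8, 62.3]
tool_rot: [3.142, -0.0, 1.522]
force: [0.8, 0.9, 0.5]
width: -0.1
```

```bash
python3 - <<'E'
from h import *
im=get_image("scene"); cv2.imwrite("pics/scene2.png",im[:,:,::-1]); t=get_image("top"); cv2.imwrite("pics/top2.png",t[:,:,::-1])
x0,y0=242,192
cv2.imwrite("pics/c3.png",np.hstack([cv2.resize(v[y-50:y+50,x-66:x+66,::-1],None,fx=3,fy=3,interpolation=0) for v,x,y in((im,242,192),(t,315,239))]))
s=read_state(); print(s["eef_pos"].round(1),s["force"].round(1))
try: print(measure("top",t,(317,239)))
except Exception as e: print(e)
E
```

```text
[476.1  51.4  62.4] [-0.2  0.1  0.6]
(array([468.67787247, -11.19621844]), array([475.57188822,  12.38163018]), np.float64(57.9099452562203), np.int32(16), array([321.1875, 239.625 ]))
```

View pics/c3.png

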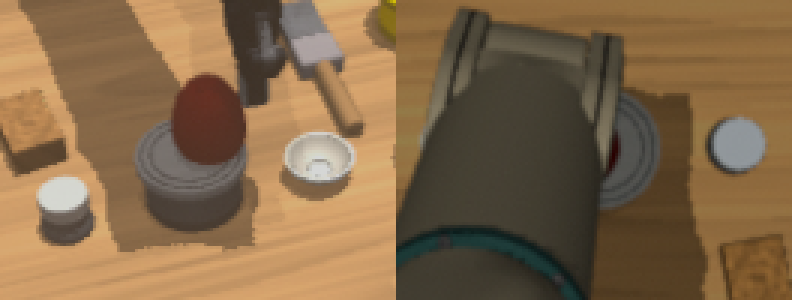

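The doll is sliding upright; in the scene crop it shifted about 2 px toward the middle. I'll push about 8 mm more, then back off to measure from above.

apply_moves(increments=[{"tx": 0.0, "ty": -0.002, "tz": 0.0, "rx": 0.0, "ry": 0.0, "rz": 0.0, "claw": 0.0}, {"tx": 0.0, "ty": -0.004, "tz": 0.0, "rx": 0.0, "ry": 0.0, "rz": 0.0, "claw": 0.0}, {"tx": 0.0, "ty": -0.006, "tz": 0.0, "rx": 0.0, "ry": 0.0, "rz": 0.0, "claw": 0.0}, {"tx": -0.0005, "ty": -0.008, "tz": 0.0, "rx": 0.0, "ry": 0.0, "rz": 0.0, "claw": 0.0}, {"tx": -0.0005, "ty": -0.008, "tz": 0.0, "rx": 0.0, "ry": 0.0, "rz": 0.0, "claw": 0.0}, {"tx": -0.0005, "ty": -0.008, "tz": 0.0, "rx": 0.0, "ry": 0.0, "rz": 0.0, "claw": 0.0}])

```text
clock: 4.1
eef_pos: [475.5, 43.4, 62.3]
tool_rot: [-3.141, 0.0, 1.522]
force: [0.0, 0.5, -0.1]
width: -0.1
```

apply_moves(increments=[{"tx": 0.0, "ty": 0.002, "tz": 0.0, "rx": 0.0, "ry": 0.0, "rz": 0.0, "claw": 0.0}, {"tx": 0.0, "ty": 0.01, "tz": 0.0, "rx": 0.0, "ry": 0.0, "rz": 0.0, "claw": 0.0}, {"tx": 0.0, "ty": 0.025, "tz": 0.0, "rx": 0.0, "ry": 0.0, "rz": 0.0, "claw": 0.0}, {"tx": 0.0, "ty": 0.04, "tz": 0.0, "rx": 0.0, "ry": 0.0, "rz": 0.0, "claw": 0.0}, {"tx": 0.0, "ty": 0.05, "tz": 0.0, "rx": 0.0, "ry": 0.0, "rz": 0.0, "claw": 0.0}, {"tx": 0.0, "ty": 0.05, "tz": 0.0, "rx": 0.0, "ry": 0.0, "rz": 0.0, "claw": 0.0}, {"tx": 0.0, "ty": 0.05, "tz": 0.0, "rx": 0.0, "ry": 0.0, "rz": 0.0, "claw": 0.0}])

```text
clock: 4.8
eef_pos: [475.5, 93.5, 62.3]
tool_rot: [3.142, 0.0, 1.522]
force: [0.4, -0.9, 0.1]
width: -0.2
```

```bash
python3 - <<'E'
from h import *
t=get_image("top"); cv2.imwrite("pics/top3.png",t[:,:,::-1])
s=read_state(); print(s["eef_pos"].round(1),s["force"].round(1))
d,q,r,a,ce=measure("top",t,(319,239)); print(d,q,r,a,ce,"vs stand0",d-[474.1-.65,-2.6])
E
```

```text
[475.6  93.1  62.3] [-0.2  0.2 -0.6]
[473.09246341   5.68520813] [474.15408213  -1.34854373] 45.38982055306153 512 [313.36328125 237.77148438] vs stand0 [-0.35753659  8.28520813]
```

The doll has 8.3 mm left to go in y, and x is good to 0.4 mm. The TCP-to-doll contact offset is 37.7 mm, so the final TCP y is about 35.2. I'll trim the face yaw a little so the doll doesn't drift in -x.

apply_moves(increments=[{"tx": 0.0, "ty": -0.01, "tz": 0.0, "rx": 0.0, "ry": 0.0, "rz": 1.0, "claw": 0.0}, {"tx": 0.0, "ty": -0.025, "tz": 0.0, "rx": 0.0, "ry": 0.0, "rz": 1.0, "claw": 0.0}, {"tx": 0.0, "ty": -0.037, "tz": 0.0, "rx": 0.0, "ry": 0.0, "rz": 1.0, "claw": 0.0}, {"tx": 0.0, "ty": -0.044, "tz": 0.0, "rx": 0.0, "ry": 0.0, "rz": 1.0, "claw": 0.0}, {"tx": 0.0, "ty": -0.047, "tz": 0.0, "rx": 0.0, "ry": 0.0, "rz": 1.0, "claw": 0.0}, {"tx": 0.0, "ty": -0.049, "tz": 0.0, "rx": 0.0, "ry": 0.0, "rz": 1.0, "claw": 0.0}, {"tx": 0.0, "ty": -0.051, "tz": 0.0, "rx": 0.0, "ry": 0.0, "rz": 1.0, "claw": 0.0}, {"tx": 0.0, "ty": -0.053, "tz": 0.0, "rx": 0.0, "ry": 0.0, "rz": 1.0, "claw": 0.0}, {"tx": 0.0, "ty": -0.055, "tz": 0.0, "rx": 0.0, "ry": 0.0, "rz": 1.0, "claw": 0.0}, {"tx": 0.0, "ty": -0.057, "tz": 0.0, "rx": 0.0, "ry": 0.0, "rz": 1.0, "claw": 0.0}, {"tx": 0.0, "ty": -0.058, "tz": 0.0, "rx": 0.0, "ry": 0.0, "rz": 1.0, "claw": 0.0}, {"tx": 0.0, "ty": -0.058, "tz": 0.0, "rx": 0.0, "ry": 0.0, "rz": 1.0, "claw": 0.0}])

```text
clock: 6.05
eef_pos: [475.6, 35.5, 62.3]
tool_rot: [3.142, 0.0, 1.609]
force: [0.9, 0.5, 0.3]
width: 0.2
```

apply_moves(increments=[{"tx": 0.0, "ty": 0.002, "tz": 0.0, "rx": 0.0, "ry": 0.0, "rz": 0.0, "claw": 0.0}, {"tx": 0.0, "ty": 0.01, "tz": 0.0, "rx": 0.0, "ry": 0.0, "rz": 0.0, "claw": 0.0}, {"tx": 0.0, "ty": 0.025, "tz": 0.0, "rx": 0.0, "ry": 0.0, "rz": 0.0, "claw": 0.0}, {"tx": 0.0, "ty": 0.04, "tz": 0.0, "rx": 0.0, "ry": 0.0, "rz": 0.0, "claw": 0.0}, {"tx": 0.0, "ty": 0.058, "tz": 0.0, "rx": 0.0, "ry": 0.0, "rz": 0.0, "claw": 0.0}, {"tx": 0.0, "ty": 0.07, "tz": 0.0, "rx": 0.0, "ry": 0.0, "rz": 0.0, "claw": 0.0}, {"tx": 0.0, "ty": 0.07, "tz": 0.0, "rx": 0.0, "ry": 0.0, "rz": 0.0, "claw": 0.0}, {"tx": 0.0, "ty": 0.07, "tz": 0.0, "rx": 0.0, "ry": 0.0, "rz": 0.0, "claw": 0.0}])

```text
clock: 6.85
eef_pos: [475.5, 105.4, 62.3]
tool_rot: [-3.142, 0.001, 1.61]
force: [-0.5, -0.3, 0.7]
width: -0.2
```

```bash
python3 - <<'E'
from h import *
t=get_image("top"); cv2.imwrite("pics/top4.png",t[:,:,::-1])
s=read_state(); print(s["eef_pos"].round(1),s["force"].round(1))
d,q,r,a,ce=measure("top",t,(319,239)); print(d,q,r,a,ce,"vs stand0",d-[474.1-.65,-2.6])
E
```

```text
[475.6 104.9  62.3] [ 0.3  0.1 -0.3]
[473.36965448  -2.52770916] [473.81693115  -2.63748514] 44.69890109000716 515 [317.13786408 237.55728155] vs stand0 [-0.08034552  0.07229084]
```

It is centred: the bias-corrected residual is about 0.1 mm in both axes. Now I'll raise the hand clear and make a final check.

apply_moves(increments=[{"tx": 0.0, "ty": 0.0, "tz": 0.03, "rx": 0.0, "ry": 0.0, "rz": 0.0, "claw": 0.0}, {"tx": 0.0, "ty": 0.0, "tz": 0.07, "rx": 0.0, "ry": 0.0, "rz": 0.0, "claw": 0.0}, {"tx": 0.0, "ty": 0.0, "tz": 0.11, "rx": 0.0, "ry": 0.0, "rz": 0.0, "claw": 0.0}, {"tx": 0.0, "ty": 0.0, "tz": 0.15, "rx": 0.0, "ry": 0.0, "rz": 0.0, "claw": 0.0}, {"tx": -0.04, "ty": 0.02, "tz": 0.17, "rx": 0.0, "ry": 0.0, "rz": 0.0, "claw": 0.0}, {"tx": -0.08, "ty": 0.04, "tz": 0.17, "rx": 0.0, "ry": 0.0, "rz": 0.0, "claw": 0.0}, {"tx": -0.08, "ty": 0.04, "tz": 0.17, "rx": 0.0, "ry": 0.0, "rz": 0.0, "claw": 0.0}, {"tx": -0.08, "ty": 0.04, "tz": 0.17, "rx": 0.0, "ry": 0.0, "rz": 0.0, "claw": 0.0}])

```text
clock: 7.7
eef_pos: [395.3, 145.3, 232.6]
tool_rot: [3.141, -0.0, 1.61]
force: [0.7, 0.3, 0.2]
width: 0.1
```

```bash
python3 - <<'E'
from h import *
t=get_image("top"); im=get_image("scene")
d,q,r,a,ce=measure("top",t,(319,239)); print(d-q,r,"vs stand0",d-[474.1-.65,-2.6])
d,q,r,a,ce=measure("top",t,(415,226)); print("c",d-q,r)
cv2.imwrite("pics/f.png",np.hstack([cv2.resize(v[y-75:y+75,x-100:x+100,::-1],None,fx=2,fy=2) for v,x,y in((im,242,192),(t,315,239))]))
print(read_state()["eef_pos"])
E
```

```text
[-0.47232193 -0.18882821] 44.885023756988346 vs stand0 [-0.00772035 -0.12172205]
c [-0.39781817  0.07421205] 45.06604067019704
[396.67070982 144.618607   232.36957522]
```

View pics/f.png

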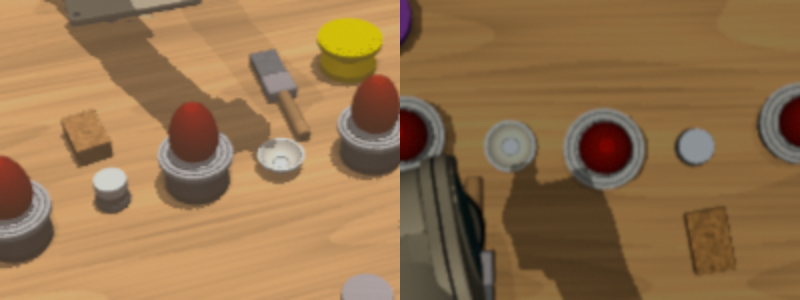

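The final picture shows the doll upright in the middle of its stand, with even rings all round. The other things are where they were and the hand is clear.

```bash
python3 -c "from cell import *; print(finish_job())"
```

```text
the job is handed in; nothing more can be done
None
```

The off-centre doll, the middle one, now stands upright in the middle of its stand, and the job is handed in. It started about 21 mm off, toward +y. I pushed it back in small low steps with the side of the closed fingers, measuring from above between pushes, then raised the hand clear.

- **Centring:** the last top-view check put the doll within about 0.2 mm of the stand centre, after correcting for a small bias seen on the two centred dolls. The calibration itself is only good to about 2 mm, but this is a difference taken within one picture.
- **Forces and time:** every force reading, taken at the end of each move, was below about 1 N. The clock stood at about 8 s.
- **Everything else:** in the final pictures nothing else appeared to have moved. Doll_c re-measured as still centred. Doll_b I checked only by eye, and only in the scene view, because the hand partly hid it from above.
- **Checks that failed or disagreed:**
  - The automatic scene-view measurement was unusable because the red mask caught only the doll tops.
  - A top-view reading taken in mid-push was meaningless because the hand hid the doll.
  - One stand fit came out about 1 mm off, probably because the hand was nearby. I used the initial stand fit instead, and the last two fits agreed with it.

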